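# Slide tool blocks into rows of their own length

## Robot

A 6-joint arm with a two-finger parallel gripper is mounted at the origin on the work surface. World frame = base frame: x ahead of the robot, y to its left, z up, the work surface at z = 0. Lengths are in m, angles in rad, forces in N, time in s.
With the tool pointing down it reaches from about 0.275 to 1 m from the base axis. Payload 8.4 kg.
Tool frame: the origin (TCP) lies on the front face of the gripper's body, between the roots of the fingers; the fingertips stand 73 mm ahead of it and the grasp point (between the pads) lies 54 mm ahead of it; z points along the fingers, y is the line along which they close (so a half turn about z gives the same grasp; the last joint's range is limited). The gripper opens to 85 mm and grips with 20 to 120 N. Pads are 22 mm wide; open, the fingers measure 114 mm over their backs; the gripper's body (76 mm by 85 mm) begins 54 mm behind the grasp point. The pads swing forward as they close: fully open they stand 13 mm farther back than shut.
Start: joints at [-1.331, 0.353, 1.633, -0, 1.155, -0.002], TCP at [0.15, -0.607, 0.304] pointing down, gripper open.
Joint ranges: [-2.63, 2.63], [-0.92, 2.1], [0.06, 2.66], [-1.3, 4.44], [0, 2.69], [-3.02, 3.02]. Speed limits (rad/s): [2.22, 2.22, 2.79, 3.14, 3.14, 3.14].

## Interface

Orientations are given as a rotation vector (axis times angle).
In Python, from cell import * gives the robot as it stands. Calls block until the motion is done:
- move_pose(position, orientation): joint-space move of the TCP to a pose.
- move_straight(position, attitude=None, v=0.15, contact_N=None): straight line of the TCP; attitude=None keeps the orientation; v is the mean speed in m/s. With contact_N (N) it stops when the force on the tool has changed by that much, and returns True; else False.
- movej(angles): joint-space move.
- move_gripper(opening): finger opening in m; the grip force is fixed at half the most; returns when the fingers have stopped.
- hold(seconds).
- solve_ik(position, orientation): joint angles nearest the present ones, or None.
- snapshot(name): name is "scene" or "top" or "wrist"; returns the picture (420x560x3 uint8, red, green, blue); there is no depth.
- calibration(name): a dict with "fx", "fy", "cx", "cy" (pixels), "extrinsics" (4x4, takes a point from camera to world coordinates); the wrist camera has in their place "T_tool_cam" (4x4, takes a point from camera to tool coordinates, whose origin is the TCP and whose axes are the flange's). Camera axes: x right, y down, z forward; pixel columns grow to the right and rows downward; lengths in m; the calibration is good to about 2 mm. The wrist camera is an equidistant fisheye: a pixel r from the principal point sees the ray r / f radians off the axis. A picture is of the moment at which its call begins: read the wrist's pose just before it. calibration takes no time and is no camera call.
A pose or a line that the arm cannot do raises MotionError and nothing moves.
- job_done(): hands the job in; it is judged then, once.
Readings, each from a call of its own:
- read_time_s(): time.
- read_joint_pos(): joint angles.
- read_qvel(): joint speeds.
- read_effort(): joint torques, N m.
- read_tool_pos(): TCP position.
- read_tcp_rot(): TCP orientation.
- read_ft_force(): force on the tool from outside, world axes, zero at the start.
- read_moment(): the same for the moment, N m.
- read_grip_width(): finger opening in m.
- read_grasp_force(): force on a finger pad.
Only numpy, scipy, OpenCV 4.12 (cv2) and the standard library are available. Lean on these libraries where they do the work, as an engineer would, in place of code of your own. Each camera call takes 0.05 s, during which the arm holds its last target. There are 200 camera calls.

## Task

Sort the three white end-mill blocks by length: slide each one along the bench into the aluminium row of its own length (short, medium, long), fully home against the row's stop. Do not lift or tip the blocks, keep off the end mills standing in them, and leave the other things on the bench where they are.

Things in the scene. Friction and masses are not known exactly. Their poses are not given: they have to be found in the camera images.
- block_short: The short tool block: plain white plastic slab 85 mm long (its x), 72 mm wide (y), 30 mm high, with 6 dark end mills standing in it up to 60 mm above the bench, at least 18 mm inside its long sides. Loose, 0.25 to 0.65 kg. Origin: centre of its underside, on the bench; z up. Starts with x within 0.3 rad of the robot's +x; either end may lead.
- tools_short: The 6 end mills standing in the short block, fixed in it: 2 lines 24 mm apart, 25 mm pitch, 11 mm thick, from 30 to 60 mm above the bench. Origin and axes as the block's. Not to be touched.
- home_short (a point): Where the short block's origin belongs, on its row's centre line at bench height; x points into the row, away from the robot. Row: two aluminium fences 78 mm apart, 20 mm high, bench floor; stop 42.5 mm beyond this point, open mouth 32.5 mm before it (75 mm deep: the block at home stands out 10 mm). At the mouth the fences flare over 20 mm to 92 mm.
- block_medium: The medium tool block: plain white plastic slab 110 mm long (its x), 72 mm wide (y), 30 mm high, with 8 dark end mills standing in it up to 60 mm above the bench, at least 18 mm inside its long sides. Loose, 0.25 to 0.65 kg. Origin: centre of its underside, on the bench; z up. Starts with x within 0.3 rad of the robot's +x; either end may lead.
- tools_medium: The 8 end mills standing in the medium block, fixed in it: 2 lines 24 mm apart, 25 mm pitch, 11 mm thick, from 30 to 60 mm above the bench. Origin and axes as the block's. Not to be touched.
- home_medium (a point): Where the medium block's origin belongs, on its row's centre line at bench height; x points into the row, away from the robot. Row: two aluminium fences 78 mm apart, 20 mm high, bench floor; stop 55 mm beyond this point, open mouth 45 mm before it (100 mm deep: the block at home stands out 10 mm). At the mouth the fences flare over 20 mm to 92 mm.
- block_long: The long tool block: plain white plastic slab 135 mm long (its x), 72 mm wide (y), 30 mm high, with 10 dark end mills standing in it up to 60 mm above the bench, at least 18 mm inside its long sides. Loose, 0.25 to 0.65 kg. Origin: centre of its underside, on the bench; z up. Starts with x within 0.3 rad of the robot's +x; either end may lead.
- tools_long: The 10 end mills standing in the long block, fixed in it: 2 lines 24 mm apart, 25 mm pitch, 11 mm thick, from 30 to 60 mm above the bench. Origin and axes as the block's. Not to be touched.
- home_long (a point): Where the long block's origin belongs, on its row's centre line at bench height; x points into the row, away from the robot. Row: two aluminium fences 78 mm apart, 20 mm high, bench floor; stop 67.5 mm beyond this point, open mouth 57.5 mm before it (125 mm deep: the block at home stands out 10 mm). At the mouth the fences flare over 20 mm to 92 mm.
- case_a: Clear plastic tool case with white cap, 110 x 22 x 20 mm, lying on the bench near the robot's left. Bystander; origin under its centre.
- case_b: Clear plastic tool case with white cap, 100 x 22 x 20 mm, beside the rows on the right. Bystander; origin under its centre.
- phone: Black telephone, 75 x 150 x 9 mm, near the robot. Bystander; origin under its centre.
- oil_bottle: White bottle with a blue cap, 44 mm across, 95 mm high, beside the rows on the left. Bystander; origin under its centre.
- caliper: Steel caliper lying flat, 170 mm long, 7 mm high, near the robot. Bystander; origin under its beam's centre.

How it is judged:
At the end, for the whole second after the job is handed in: Each block lies flat and at rest in the row of its own length, its leading end within 5 mm of the row's stop, within 6 mm of the row's centre line and 0.08 rad of its direction (so its tail stands out about 10 mm at the mouth); the robot touches nothing (x of block_short in the frame of home_short between -0.005 and 0.005 m and y of block_short in the frame of home_short between -0.006 and 0.006 m and angle between the x axis of block_short and the x axis of home_short, either way round below 0.08 rad and height (world z) of each of block_short, block_medium, block_long below 0.005 m and angle between each of block_short, block_medium, block_long's own z axis and vertical below 0.05 rad and linear speed of each of block_short, block_medium, block_long below 0.01 m/s and x of block_medium in the frame of home_medium between -0.005 and 0.005 m and y of block_medium in the frame of home_medium between -0.006 and 0.006 m and angle between the x axis of block_medium and the x axis of home_medium, either way round below 0.08 rad and x of block_long in the frame of home_long between -0.005 and 0.005 m and y of block_long in the frame of home_long between -0.006 and 0.006 m and angle between the x axis of block_long and the x axis of home_long, either way round below 0.08 rad and contact force between each of the fingers, the arm and anything else below 0.2 N).
It fails at once if a tool block is lifted (12 mm or more off the bench) or tipped (more than 0.15 rad): the tools stand loosely in it (height (world z) of any of block_short, block_medium, block_long above 0.012 m or angle between any of block_short, block_medium, block_long's own z axis and vertical above 0.15 rad).
It fails at once if the gripper or arm touches the standing end mills with more than 2 N: their edges are ground (contact force between any of the fingers, the arm and tools_short above 2 N or contact force between any of the fingers, the arm and tools_medium above 2 N or contact force between any of the fingers, the arm and tools_long above 2 N).
It fails at once if a bystander (case, phone, bottle, caliper) is moved by more than 30 mm (distance of any of case_a, case_b, phone, oil_bottle, caliper from where it was at the start of the episode above 0.03 m).
It also fails if it takes over 72 s, if anything falls off the work surface, if the arm or the gripper's body presses on something with over 40 N, if the wrist force passes 120 N, or if a joint passes its speed limit or range.

## Working session

There is one attempt and no reset: what is moved stays moved. The work goes in short steps, each a Python script; the robot and the scene stay as the last script left them, time stands still between calls to the robot, and variables do not carry over. Pictures are saved under pics/ and viewed, at most 10 in all, crops included, and the job is handed in when it is done.

```bash
ls; mkdir -p pics; python3 - <<'E'
from cell import *
import cv2
for n in ("top","scene"):
    im=snapshot(n); cv2.imwrite(f"pics/{n}0.png",im[:,:,::-1]); c=calibration(n); print(n,c)
print(calibration("wrist"),read_time_s(),read_tcp_rot())
E
```

```text
pics
top {'fx': 385.4247872853921, 'fy': 385.4247872853921, 'cx': 281.1303626383805, 'cy': 210.91928103212706, 'extrinsics': array([[ 0.02874214, -0.99451058,  0.10061107,  0.49488804],
       [-0.9995746 , -0.02909439, -0.00203517,  0.01568936],
       [ 0.00495121, -0.10050978, -0.99492375,  0.81784963],
       [ 0.        ,  0.        ,  0.        ,  1.        ]])}
scene {'fx': 411.02401975137855, 'fy': 411.02401975137855, 'cx': 277.91803035073525, 'cy': 216.57065201815752, 'extrinsics': array([[-0.30651897,  0.75829786, -0.57535248,  1.12040886],
       [ 0.95173335,  0.23411744, -0.19847586,  0.20560407],
       [-0.01580377, -0.60841875, -0.7934588 ,  0.80939469],
       [ 0.        ,  0.        ,  0.        ,  1.        ]])}
{'fx': 325.19226210127806, 'fy': 325.19226210127806, 'cx': 275.938612929511, 'cy': 212.9008079792515, 'T_tool_cam': array([[-4.40538533e-04, -9.61076353e-01, -2.76282556e-01,
         7.04766411e-02],
       [ 9.99999517e-01, -6.66236318e-04,  7.23048367e-04,
        -8.59349831e-04],
       [-8.78974160e-04, -2.76282103e-01,  9.61076182e-01,
        -6.92950508e-02],
       [ 0.00000000e+00,  0.00000000e+00,  0.00000000e+00,
         1.00000000e+00]])} 0.1 [-3.11745150e+00 -3.78689781e-01  2.43703222e-04]
```

View pics/top0.png

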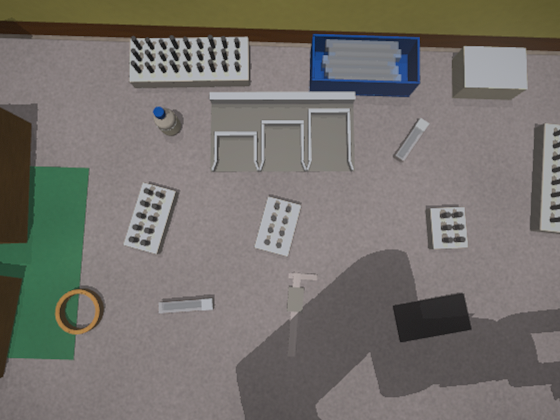

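View pics/scene0.png

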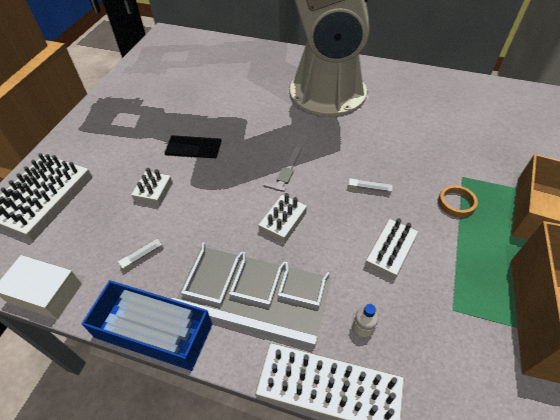

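The rows open toward the robot, and from left to right they are short, medium and long. The blocks stand in the order long (150,218), medium (278,226), short (449,228), so the short and long blocks have to cross over. Next I'll measure the block tops at z=30 mm and the fences at z=20 mm.

```bash
cat > h.py <<'E'
import numpy as np, cv2
from cell import *
def ray(c,px,z):
    px=np.atleast_2d(np.asarray(px,float)); T=c["extrinsics"]
    d=np.c_[(px[:,0]-c["cx"])/c["fx"],(px[:,1]-c["cy"])/c["fy"],np.ones(len(px))]@T[:3,:3].T
    return (T[:3,3]+d*((z-T[2,3])/d[:,2])[:,None])[:,:2]
def blocks(im,c):
    g=im.min(2); m=(g>150).astype(np.uint8)
    m=cv2.morphologyEx(m,cv2.MORPH_CLOSE,np.ones((5,5)))
    out=[]
    for k in cv2.findContours(m,cv2.RETR_EXTERNAL,cv2.CHAIN_APPROX_NONE)[0]:
        if cv2.contourArea(k)<700: continue
        w=ray(c,k[:,0],.03); (x,y),(a,b),t=cv2.minAreaRect((w*1000).astype(np.float32))
        if a<b: a,b,t=b,a,t-90
        t=np.deg2rad((t+90)%180-90)
        out.append((x/1000,y/1000,t,a,b,k[:,0].mean(0)))
    return out
def rect(im,c,x0,x1,y0,y1,z,s):   # rectified view, s m/px: row0=x1, col0=y1
    W,H=int((y1-y0)/s),int((x1-x0)/s)
    X=x1-np.arange(H)[:,None]*s+np.zeros((1,W)); Y=y1-np.arange(W)[None]*s+np.zeros((H,1))
    T=np.linalg.inv(c["extrinsics"]); p=np.stack([X,Y,0*X+z,0*X+1],-1)@T.T
    return cv2.remap(im,(p[...,0]/p[...,2]*c["fx"]+c["cx"]).astype(np.float32),(p[...,1]/p[...,2]*c["fy"]+c["cy"]).astype(np.float32),cv2.INTER_CUBIC)
E
python3 - <<'E'
from h import *
im=cv2.imread("pics/top0.png")[:,:,::-1]; c=calibration("top")
for b in blocks(im,c): print(np.round(b[:3],4),np.round(b[3:5],1),np.round(b[5]))
r=rect(im,c,.55,.75,-.16,.18,.02,.0005)
for x in (.58,.59,.60,.61,.62,.63,.64,.66,.68):
    p=r[int((.75-x)/.0005)].min(1).astype(float)
    pk=[i for i in range(8,len(p)-8) if p[i]==p[i-8:i+9].max() and p[i]>150]
    print(x,[(round(.18-i*.0005,4),int(p[i])) for i in pk])
cv2.imwrite("pics/r0.png",r[:,:,::-1])
E
```

```text
[ 0.5508 -0.3305  0.0715] [82.6 70.1] [449. 227.]
[ 0.5438  0.0207 -0.234 ] [108.1  70.5] [277. 226.]
[ 0.5534  0.2843 -0.2378] [132.9  70.6] [149. 218.]
[ 0.6631 -0.5432 -0.0438] [225.7  37.1] [551. 179.]
[ 0.8225  0.0193 -1.54  ] [309.4  15.4] [282.  95.]
[ 0.8974 -0.4354  1.5695] [132.8  89.9] [495.  67.]
[ 0.8955  0.2217 -1.521 ] [251.6  94.9] [189.  55.]
0.58 [(0.047, 183), (0.041, 176), (0.0405, 176), (0.04, 176), (0.0395, 176), (0.039, 176), (0.0385, 176), (0.038, 176), (0.0315, 181), (0.0165, 179), (0.016, 179), (0.009, 182), (-0.009, 180), (-0.0145, 176), (-0.015, 176), (-0.0205, 179)]
0.59 [(0.0435, 178), (0.0325, 180), (0.032, 180), (0.016, 180), (0.0055, 179), (0.005, 179), (0.0045, 179), (-0.011, 182), (-0.0115, 182), (-0.012, 182), (-0.0125, 182), (-0.013, 182)]
0.6 [(0.0415, 181), (0.029, 181), (0.0285, 181), (0.028, 181), (0.0275, 181)]
0.61 []
0.62 []
0.63 []
0.64 []
0.66 [(0.1615, 175), (0.161, 175)]
0.68 [(0.1565, 184), (0.156, 184), (0.0735, 172), (0.073, 172), (0.057, 175), (-0.028, 172), (-0.042, 180), (-0.0425, 180), (-0.129, 176)]
```

View pics/r0.png

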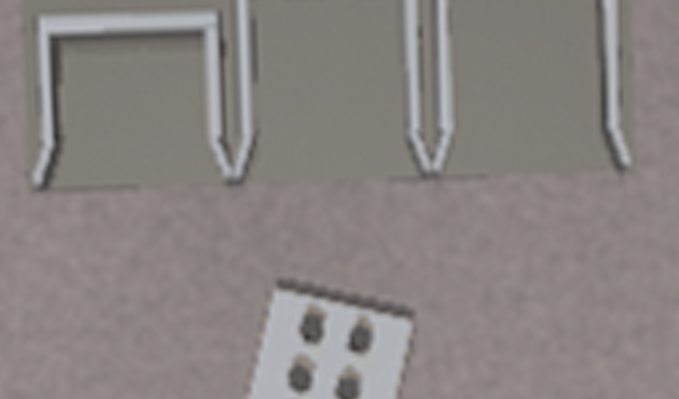

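```bash
cat >> h.py <<'E'
def rv(t): return np.pi*np.array([np.cos(t/2),np.sin(t/2),0])
E
python3 - <<'E'
from h import *
im=cv2.imread("pics/top0.png")[:,:,::-1]; c=calibration("top")
x1,y1,s=.80,.19,.0005
r=rect(im,c,.64,x1,-.17,y1,.02,s).min(2).astype(float)
def line(y,xa,xb):   # bright-fence centroid near y
    P=[]
    for x in np.arange(xa,xb,.002):
        yc=y+.03*(x-.68); j=int((y1-yc)/s); w=r[int((x1-x)/s),j-12:j+13]; w=np.clip(w-w.max()*.85,0,None)
        P.append((x,y1-(j+(w*np.arange(-12,13)).sum()/w.sum())*s))
    P=np.array(P); f=np.polyfit(P[:,0]-.68,P[:,1],1); return f
for n,(a,b),xe in (("short",(.1565,.0735),.715),("medium",(.057,-.028),.74),("long",(-.0425,-.129),.765)):
    A,B=line(a,.684,xe),line(b,.684,xe); print(n,"slopes",A[0],B[0],"y@.68",A[1],B[1],"width",A[1]-B[1],"centre",(A[1]+B[1])/2)
import time
move_gripper(.073)
move_pose([.60,-.16,.13],rv(0))
print(move_straight([.60,-.16,.055],v=.05,contact_N=5),read_tool_pos(),read_ft_force(),read_grip_width(),read_time_s(),read_joint_pos())
move_straight([.60,-.16,.13],v=.2)
E
```

```text
short slopes 0.03947013978406836 0.034939270329732 y@.68 0.15631084903016607 0.07267980791465938 width 0.08363104111550669 centre 0.11449532847241273
medium slopes 0.0327225668232248 0.03530201647535251 y@.68 0.05682757017570215 -0.02749983799586121 width 0.08432740817156335 centre 0.01466386608992047
long slopes 0.0337110003225071 0.03589883276810722 y@.68 -0.04312737093015013 -0.12722644179880063 width 0.08409907086865051 centre -0.08517690636447538
True [ 0.59981092 -0.15992509  0.06400595] [-2.4271512   1.18581267  9.3078644 ] 0.07339094914453613 3.9167 [-2.62971410e-01  6.48072127e-01  1.78287590e+00 -3.25042087e-05
  7.11659446e-01  1.30776515e+00]
```

```bash
cat >> h.py <<'E'
YAW=.035; u=np.array([np.cos(YAW),np.sin(YAW)])
ROW={"short":(.0850,np.array([.6595,.1138])),"medium":(.110,np.array([.6630,.0141])),"long":(.135,np.array([.6665,-.0857]))}  # length, mouth centre
Z=.070
def P(p,z): return [p[0],p[1],z]
def push(name,v=.06):
    L,m=ROW[name]
    back=m-u*.110; end=m-u*(.010+.011-.010)
    move_straight(P(back,.085),rv(YAW),v=.15)
    r=move_straight(P(end,.085),v=v,contact_N=18)
    t=np.array(read_tool_pos())[:2]; print("push contact",r,"tail beyond mouth (want -10):",round(((t-m)@u+.011)*1000,1),read_ft_force().round(1))
    move_straight(P(t-u*.03,.085),v=.15)
    move_straight(P(t-u*.03,.18),v=.25)
def place(name,x,y,t):
    L,m=ROW[name]; d=np.array([np.cos(t),np.sin(t)]); g=np.array([x,y])-d*(L/2-.014)
    move_gripper(.085)
    move_pose(P(g,.16),rv(t)); move_straight(P(g,Z),v=.12)
    move_gripper(.06); print("grip",read_grip_width(),read_grasp_force(),"t",read_time_s())
    pre=m-u*(.025+L-.014); move_straight(P(pre,Z),rv(YAW),v=.11)
    r=move_straight(P(m-u*(.036-.014),Z),v=.07,contact_N=25)
    print("insert stopped:",r,read_tool_pos(),read_ft_force().round(1))
    if r: return False
    move_gripper(.085)
    q=m-u*(.036-.014+.055); move_straight(P(q,Z),v=.15)
    move_straight(P(m-u*.110,.095),v=.15)
    move_gripper(0.0); push(name); print("t",read_time_s()); return True
def look(n):
    im=snapshot("top"); cv2.imwrite(f"pics/{n}.png",im[:,:,::-1]); c=calibration("top")
    for b in blocks(im,c): print(np.round(b[:3],4),np.round(b[3:5],1),np.round(b[5]))
E
python3 - <<'E'
from h import *
place("medium",.5438,.0207,-.234); look("m1")
E
```

```text
grip 0.07078018051958775 69.21114921569824 t 6.7417
insert stopped: True [0.54405322 0.0098063  0.07115991] [-1.1 -1.3  5.9]
[ 0.5507 -0.3305  0.0728] [83.  70.3] [449. 227.]
[ 0.5748  0.0061 -1.5413] [144.3  78.4] [285. 210.]
[ 0.5533  0.2845 -0.2378] [134.2  71.1] [149. 218.]
[ 0.6636 -0.5432 -0.0438] [226.8  37.1] [551. 179.]
[ 0.8225  0.0193 -1.54  ] [309.4  15.4] [282.  95.]
[ 0.8974 -0.4354  1.5695] [133.1  89.9] [495.  67.]
[ 0.8958  0.2218 -1.5224] [251.8  95.5] [189.  55.]
```

```bash
python3 - <<'E'
s=open('h.py').read()
a=s.index("    r=move_straight(P(m-u*(.036-.014)"); b=s.index("def look")
s=s[:a]+"    return insert(name)\ndef insert(name):\n    L,m=ROW[name]; hold(.3); print('f0',read_ft_force().round(1))\n"+s[a:b].replace("contact_N=25","contact_N=40")+s[b:]
s=s.replace("    r=move_straight(P(end","    hold(.2)\n    r=move_straight(P(end")
open('h.py','w').write(s)
E
python3 - <<'E'
from h import *
insert("medium"); look("m2")
E
```

```text
f0 [-1.  -0.4  5.6]
insert stopped: True [0.5445694  0.00981956 0.07120594] [-2.4 -0.6  7.9]
[ 0.5507 -0.3305  0.0728] [83.  70.3] [449. 227.]
[ 0.58    0.0062 -1.5413] [144.4  80.6] [285. 208.]
[ 0.5534  0.2844 -0.2365] [134.2  71.1] [149. 218.]
[ 0.6636 -0.5432 -0.0438] [226.8  37.1] [551. 179.]
[ 0.8225  0.0193 -1.54  ] [309.4  15.4] [282.  95.]
[ 0.8974 -0.4354  1.5695] [133.1  89.9] [495.  67.]
[ 0.8958  0.2218 -1.5224] [251.8  95.5] [189.  55.]
```

View pics/m2.png

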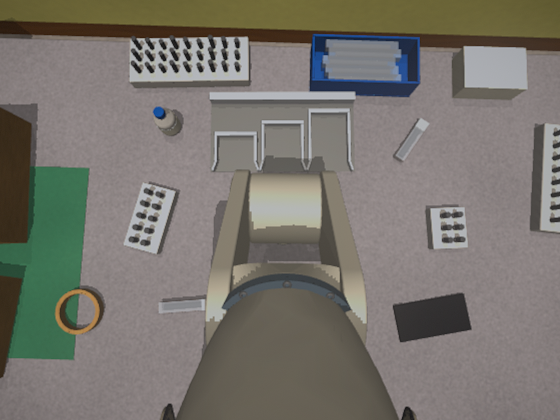

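The arm hides the block in this picture. The contact stop fired with almost no force left, so I'll continue in short steps and read the force after each one.

```bash
python3 - <<'E'
from h import *
L,m=ROW["medium"]
t=np.array(read_tool_pos())[:2]
print((t-(m-u*.022))@u)
for k in range(5):
    t=t+u*.006; move_straight(P(t,Z),v=.05); print(read_tool_pos().round(4),read_ft_force().round(1),read_moment().round(1))
r=move_straight(P(t+u*.006,Z),v=.05,contact_N=60);print(r,read_tool_pos(),read_time_s())
im=snapshot("wrist"); cv2.imwrite("pics/w3.png",im[:,:,::-1])
E
```

```text
-0.09652452790505305
[0.5456 0.0099 0.0708] [-20.   -4.4  31.1] [-0.8  2.3 -0.2]
[0.5525 0.0104 0.0707] [-14.6  -1.6  24. ] [-0.4  2.1 -0.1]
[0.5581 0.0107 0.0707] [-16.1  -0.5  24.4] [-0.3  2.2 -0.1]
[0.5646 0.011  0.0707] [-14.9  -1.3  22. ] [-0.3  1.9  0. ]
[0.5708 0.0112 0.0707] [-13.5  -0.8  22.1] [-0.3  1.9 -0. ]
False [0.57707061 0.01143311 0.07072414] 9.975
```

View pics/w3.png

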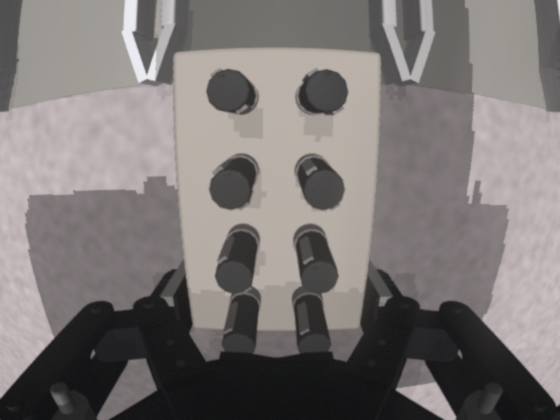

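The wrist view shows the block (175–380) centred between the flare tips (147 and 408). The extra force came from the gripper pressing the block down as it closed. I'll raise it about 1 mm and carry on.

```bash
sed -i 's/contact_N=40/contact_N=60/; s/P(m-u\*(.036-.014),Z)/P(m-u*(.036-.014),Z+.0012)/; s/move_straight(P(pre,Z)/move_straight(P(pre,Z+.0012)/' h.py
python3 - <<'E'
from h import *
insert("medium"); 
im=snapshot("wrist"); cv2.imwrite("pics/w4.png",im[:,:,::-1])
E
```

```text
f0 [-12.7  -0.8  21.1]
insert stopped: False [0.64043151 0.01331946 0.07086357] [-0.1 -1.  -3.3]
push contact True tail beyond mouth (want -10): -8.0 [ 0.1  0.8 -0. ]
t 16.075
```

View pics/w4.png

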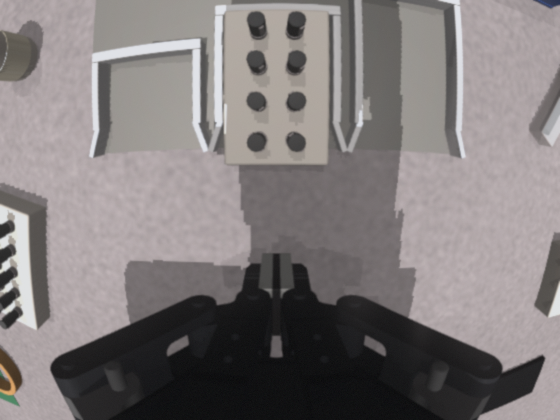

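The medium block sits between its fences with its front at the stop (row ~10) and its tail about 10 mm proud (row 163). Next is the long block, then the short one.

```bash
python3 - <<'E'
from h import *
if place("long",.5533,.2844,-.237):
    place("short",.5507,-.3305,.072)
    move_pose([.35,-.35,.30],rv(0)); 
    look("m5"); im=cv2.imread("pics/m5.png"); c=calibration("top")
    cv2.imwrite("pics/r5.png",rect(im,c,.60,.85,-.17,.19,.025,.0005)); print(read_time_s())
E
```

```text
grip 0.0710595150894286 69.47661280632019 t 19.2583
f0 [0.2 5.2 3.2]
insert stopped: False [ 0.64275352 -0.08694386  0.07127342] [-8.5  0.7 11.2]
push contact True tail beyond mouth (want -10): -8.1 [-0.3  0.3  0. ]
t 29.8917
grip 0.07093100618850293 69.50798034667969 t 32.875
f0 [-1.1 -5.7  5.2]
insert stopped: False [0.63620638 0.11372425 0.07149373] [-6.2  0.5  9.2]
push contact True tail beyond mouth (want -10): -7.9 [ 0.2 -0.5 -1.3]
t 43.3083
[ 0.6636 -0.5432 -0.0438] [226.8  37.1] [551. 179.]
[ 0.7244  0.0155 -1.541 ] [293.1 137.3] [286. 146.]
[ 0.8225  0.0193 -1.54  ] [309.4  15.4] [282.  95.]
[ 0.8974 -0.4355  1.5695] [133.   89.9] [495.  67.]
[ 0.8958  0.2218 -1.5208] [251.9  95.4] [189.  55.]
45.3167
```

View pics/r5.png

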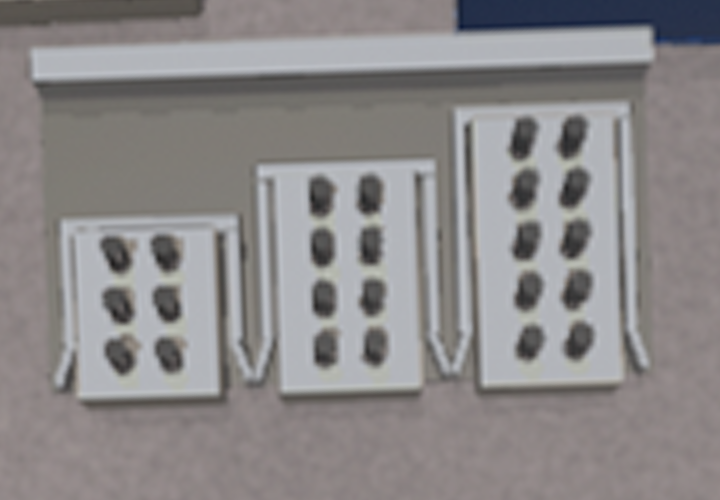

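All three blocks sit with their fronts against the stop (rows ~228, ~178 and ~118). The tails stand out evenly and the gripper is clear, so I'm handing the job in.

```bash
python3 -c "
from cell import *
print(job_done(),read_time_s())"
```

```text
the job is handed in; nothing more can be done
the job is handed in; nothing more can be done
```

I handed the job in after about 45 s of the 72 s allowed: in the final pictures all three blocks are in their own rows and against their stops, but no verdict came back.

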